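# Load hexagonal sample carriers into the microscope's incubation tray

### The job

Pull up the black spring plunger knob on the tray's clear cover and, with it held up, slide the cover fully open, then let the plunger drop into its hole there. Set the two loose orange hexagonal carriers flat in the tray, in front of the two already fixed in it, so that all four make one tight honeycomb block, flat faces touching without gaps. Leave the cover open and the other things on the bench where they are.

Things in the scene. Friction and masses are not known exactly. Their poses are not given: they have to be found in the camera images.
- tray: white incubation tray fixed to the bench, turned up to 0.15 rad. Origin on the bench surface; x away from the robot, y along the cover's slide, z up. Floor 6 mm above the bench. Inside: x -78 to +63, y -78 to +92 mm. Front and back walls 60 mm high, y -96 to +298 mm, are rails for the cover (front rail to x -104, back to +83 mm); end walls 22 mm high. Holds two fixed carriers in its back row.
- fixed_left (a point): centre of the underside of the left fixed carrier (orange, screwed down, shaped like the loose ones, fin along tray x), at tray (26, +15, 6) mm. A tight block has the loose carriers' centres at tray (-26, -15) and (-26, +45) mm, either one in either place, corners pointing along tray x; a sixth of a turn makes no difference.
- fixed_right (a point): centre of the underside of the right fixed carrier, the same, at tray (26, -45, 6) mm; in front of it, right of y -15, there is no room for another beside the end wall.
- cover (a joint): clear cover plate with blue rim, 187 x 182 mm, 6 mm thick, top 68 mm above the bench, over the tray. 0 closed, 0.18 m fully open (end stop), sliding along the tray's +y; friction about 2 N; stays where left. Locked by the plunger at 0; a second hole catches the plunger at 0.18 (play about 3 mm).
- plunger (a joint): lift of the spring plunger, which rides on the cover: 0 with its pin down in a hole, 0.014 m at the end of travel. Lift it about 10 mm to free the cover; its spring pulls down with 4.5 to 8 N, so hold it up until the cover has moved off the hole. Between the holes the pin rides on the rail; let go at the end, it drops into the hole.
- knob_top (a point): centre of the top of the plunger's knob: black upright cylinder, 26 mm across, 32 mm high, with a red cap; its top is 38 mm above the cover's top when down. With the cover closed it is at tray (-95, +60, 106) mm.
- carrier_a: loose orange hexagonal carrier: block 60 mm across flats (69 across corners), 22 mm high, with a black upright grip fin centred on top, 36 mm long, 14 mm thick, 30 mm high (top 52 mm above the underside). 140 to 280 g. Origin: centre of the underside; z up; x along the fin, towards a corner; y square to the fin, towards a flat face.
- carrier_b: loose orange hexagonal carrier: block 60 mm across flats (69 across corners), 22 mm high, with a black upright grip fin centred on top, 36 mm long, 14 mm thick, 30 mm high (top 52 mm above the underside). 140 to 280 g. Origin: centre of the underside; z up; x along the fin, towards a corner; y square to the fin, towards a flat face.
- jar: bystander, leave it where it is. Jar with red cap, 52 mm across, 75 mm high; origin at its underside's centre.
- bottle: bystander, leave it where it is. Bottle with blue cap, 70 mm across, 160 mm high; origin at its underside's centre.
- tipbox: bystander, leave it where it is. Yellow box 85 x 120 x 60 mm; origin at its underside's centre.
- slidebox: bystander, leave it where it is. Blue box 70 x 100 x 35 mm; origin at its underside's centre.
- beaker: bystander, leave it where it is. Glass beaker, 72 mm across, 90 mm high; origin at its underside's centre.
- canister: bystander, leave it where it is. Aluminium cylinder 48 mm across, 45 mm high; origin at its underside's centre.

How it is judged (in metres and radians):
On the way, in this order (a step that is already met when the one before it is completed fails the run):
1. the plunger is pulled up, freeing the cover (value of joint plunger above 0.009 m), for 0.1 s.
2. the cover is fully open and the plunger has dropped into its hole there (value of joint cover above 0.172 m and value of joint plunger below 0.003 m), for 0.2 s.
At the end, for the whole second after the job is handed in: Cover open over 172 mm, plunger down (under 3 mm). Both loose carriers at rest, flat on the tray floor, front row, within 0.08 rad of the fixed ones' facing (sixths of a turn allowed), gaps under 3 mm to each other and to the left fixed carrier, and of one to the right fixed carrier (all of step 2 and horizontal distance between carrier_a and carrier_b below 0.063 m and horizontal distance between each of carrier_a, carrier_b and fixed_left below 0.063 m and horizontal distance between any of carrier_a, carrier_b and fixed_right below 0.063 m and angle between each of carrier_a, carrier_b's own z axis and vertical below 0.05 rad and z of carrier_a in the frame of tray between 0.003 and 0.009 m and (angle between the x axis of carrier_a and the x axis of tray, either way round below 0.08 rad or angle between the x axis of carrier_a and the x axis of tray, either way round between 0.967 and 1.127 rad) and linear speed of each of carrier_a, carrier_b below 0.01 m/s and x of each of carrier_a, carrier_b in the frame of tray below -0.015 m and z of carrier_b in the frame of tray between 0.003 and 0.009 m and (angle between the x axis of carrier_b and the x axis of tray, either way round below 0.08 rad or angle between the x axis of carrier_b and the x axis of tray, either way round between 0.967 and 1.127 rad)); the robot touches nothing.
It fails at once if a bystander (jar, bottle, yellow box, blue box, beaker or canister) is moved by more than 30 mm (distance of any of jar, bottle, tipbox, slidebox, beaker, canister from where it was at the start of the episode above 0.03 m).
It also fails if it takes over 72 s, if anything falls off the work surface, if the arm or the gripper's body presses on something with over 40 N, if the wrist force passes 120 N, or if a joint passes its speed limit or range.

### The arm

A 6-joint arm with a two-finger parallel gripper is mounted at the origin on the work surface. World frame = base frame: x ahead of the robot, y to its left, z up, the work surface at z = 0. Lengths are in mm, angles in rad, forces in N, time in s.
With the tool pointing down it reaches from about 400 to 925 mm from the base axis. Payload 12.5 kg.
Tool frame: the origin (TCP) lies between the finger pads; the fingertips stand 14 mm ahead of it and the grasp point (between the pads) lies 5 mm behind it; x points along the fingers, y is the direction in which the jaws open and shut, and the axes are right-handed (so a half turn about x gives the same grasp; the last joint's range is limited). The gripper opens to 95 mm and grips with 3 to 60 N. Pads are 20 mm wide; open, the fingers measure 119 mm over their backs; the gripper's body (75 mm by 180 mm) begins 59 mm behind the grasp point.
Start: joints at [1.163, 0.491, 1.559, -0, 1.092, -0.106], TCP at [185.757, 596.774, 228.661] pointing down, gripper open.
Joint ranges: [-3.1, 3.1], [-0.84, 2.19], [0.05, 2.79], [-1.13, 4.28], [0.06, 2.93], [-2.69, 2.69]. Speed limits (rad/s): [2.22, 2.22, 2.79, 3.14, 3.14, 3.14].

### API

Orientations are given as [roll, pitch, yaw] about the fixed x, y, z axes, in that order (R = Rz(yaw) Ry(pitch) Rx(roll)).
In Python, from cell import env, cams gives the robot as it stands.
- The arm moves only by the tool carry_out, never from a script. Its arguments are lists of equal length, an entry for each row: "grip": the closure, from -1 (fully open) to 1 (shut); "linear": the shift along the tool's x, y, z scaled (see below), a list of three; "turn": the turn about the tool's x scaled (see below). In form: {"grip": [grip, ...], "linear": [[tx, ty, tz], ...], "turn": [turn, ...]}. A call has 1 to 5 rows; each row shifts and turns the commanded pose from where the row before left it, along the tool's axes as they then stand; what a row does not reach is not made up. The controller multiplies each number of a shift by 0.5 m and each number of a turn by 180 degrees. A row lasts 1/10 s, in which the tool goes at most 50 mm and 8.59 degrees, less where a joint would pass 70% of its speed; a pose out of reach is approached as far as the arm can. A call with a number of a shift or a turn outside -1 to 1 is refused whole. A call with a gripper value outside its range is refused whole. The fingers move at their own pace and stop on an object; the grip force is fixed at half the most. Time passes only in rows, so rows that do not move let the fingers close. It gives the time, the measured TCP pose, the force and the opening at its end, in the units of the state.
- env.state(): the state, without advancing time (a new reading comes with each control period).
- cams.read_camera(name): name is "scene" or "top" or "wrist"; returns the picture (420x560x3 uint8, blue, green, red); there is no depth.
- cams.camera_info(name): a dict with "fx", "fy", "cx", "cy" (pixels), "view" (4x4, takes a point from world to camera coordinates). Camera axes: x right, y down, z forward; pixel columns grow to the right and rows downward; lengths in mm; the calibration is good to about 2 mm. A picture is of the moment at which its call begins: read the wrist's pose just before it. camera_info takes no time and is no camera call; for the wrist camera it gives the pose at the moment of the call.
- env.job_done(): hands the job in, once; it reports no verdict.
The state is a dict: "t": time; "joints": joint angles; "qvel": joint speeds; "tau": joint torques, N m; "eef_pos": TCP position; "tcp_rot": TCP orientation; "ft_force": force on the tool from outside, world axes, zero at the start; "moment": the same for the moment, N m; "opening": opening from 0.0 (shut) to 1.0 (fully open).
Only numpy, scipy, OpenCV 4.12 (cv2) and the standard library are available. Lean on these libraries where they do the work, as an engineer would, in place of code of your own. Each camera call takes 0.05 s, during which the arm holds its last target. There are 200 camera calls.

## Working session

There is one attempt and no reset: what is moved stays moved. The work goes in short steps, Python scripts to look and compute and a tool call to move; the robot and the scene stay as the last step left them, time stands still between calls to the robot, and variables do not carry over. Pictures are saved under pics/ and viewed, about 8 in all and at most 12, crops included, and the job is handed in when it is done.

Besides the shell and the picture viewer there is one more tool, called after ">>>" as a command line: name --pt "numbers of a row" for each row, then --argument value for the rest. carry_out: Moves the arm, as the interface text tells. Shifts and turns lie within -1 to 1; 1 stands for 0.5 m of shift or 180 degrees of turn. Its arguments: {"type":"object","properties":{"grip":{"type":"array"},"linear":{"type":"array"},"turn":{"type":"array"}},"required":["grip","linear","turn"]}

```bash
mkdir -p pics; ls; python3 - <<'E'
from cell import env,cams
import cv2,numpy as np
s=env.state();print(s['t'],s['eef_pos'],s['tcp_rot'],s['opening'])
a=cams.read_camera('top');b=cams.read_camera('scene')
cv2.imwrite('pics/top0.png',a);cv2.imwrite('pics/scene0.png',b)
for n in('top','scene','wrist'):
  i=cams.camera_info(n);print(n,i['fx'],i['cx'],i['cy'],np.round(i['view'],3).tolist())
E
```

```text
pics
0.0 [185.63805075 596.5412482  228.07171992] [-1.68879623  1.5696862  -1.99053691] 1.0006323960617838
top 538.4107725714694 275.60837521687796 207.49368041215914 [[0.03, -0.999, 0.021, -124.93], [-0.981, -0.034, -0.194, 557.857], [0.194, -0.015, -0.981, 1526.518], [0.0, 0.0, 0.0, 1.0]]
scene 427.8518263596031 277.4957000595925 204.90102412282738 [[0.646, 0.763, 0.007, -297.188], [0.541, -0.452, -0.709, -272.49], [-0.538, 0.462, -0.705, 1354.38], [0.0, 0.0, 0.0, 1.0]]
wrist 352.3843955801193 281.6831330058048 211.69933591859325 [[0.298, 0.955, -0.002, -624.465], [0.919, -0.286, 0.273, -31.847], [0.259, -0.083, -0.962, 391.408], [0.0, 0.0, 0.0, 1.0]]
```

View pics/top0.png

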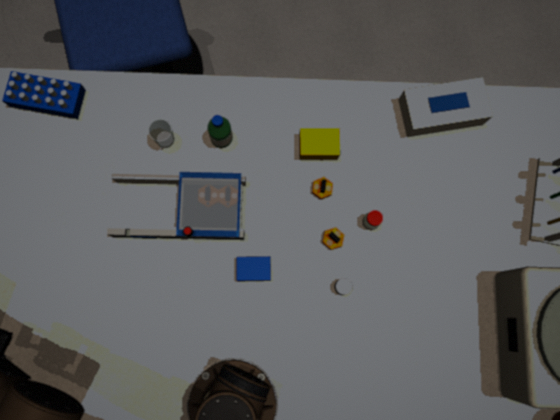

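View pics/scene0.png

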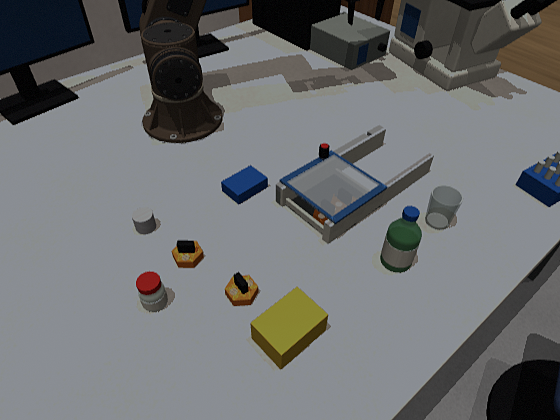

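The top view shows the knob's red cap at (187,231), the blue rim at (178-242, 172-237), the carriers at (322,187) and (333,238), with the jar at (373,218) and the blue box at (253,268). The scene view agrees: the cover is closed and the fins are black on orange. The arm is out of frame to the left in the top view.

```bash
cat >h.py <<'E'
from cell import env,cams
import cv2,numpy as np
def ray(i,px,z):
    V=np.array(i['view']);R,t=V[:3,:3],V[:3,3];c=-R.T@t
    px=np.atleast_2d(px).astype(float)
    d=np.c_[(px[:,0]-i['cx'])/i['fx'],(px[:,1]-i['cy'])/i['fy'],np.ones(len(px))]@R
    return (c+d*((z-c[2])/d[:,2])[:,None])[:,:2]
def proj(i,P):
    q=np.atleast_2d(P)@np.array(i['view'])[:3,:3].T+np.array(i['view'])[:3,3]
    return np.c_[i['fx']*q[:,0]/q[:,2]+i['cx'],i['fy']*q[:,1]/q[:,2]+i['cy']]
def blobs(img,lo,hi,amin=30):
    m=cv2.inRange(cv2.cvtColor(img,cv2.COLOR_BGR2HSV),lo,hi)
    cs,_=cv2.findContours(m,cv2.RETR_EXTERNAL,cv2.CHAIN_APPROX_NONE)
    return sorted([c for c in cs if cv2.contourArea(c)>amin],key=cv2.contourArea,reverse=True)
def cen(c):
    m=cv2.moments(c);return np.array([m['m10'],m['m01']])/m['m00']
def axes():
    s=env.state();from scipy.spatial.transform import Rotation as R
    return s,R.from_euler('xyz',s['tcp_rot']).as_matrix()
E
python3 - <<'E'
from h import *
a=cv2.imread('pics/top0.png');i=cams.camera_info('top')
for n,lo,hi,z in(('red',(0,130,60),(6,255,255),106),('red2',(172,130,60),(180,255,255),106),('org',(7,150,80),(22,255,255),15),('blue',(100,130,60),(125,255,255),68)):
  for c in blobs(a,lo,hi,8)[:5]:
    w=ray(i,c.reshape(-1,2),z).astype(np.float32)
    r=cv2.minAreaRect(w);print(n,cen(c).round(1),ray(i,cen(c),z).round(1)[0],np.round(r[0],1),np.round(r[1],1),round(r[2],1))
s,R=axes();print(R.round(3).tolist())
print(ray(i,[[253,268]],35),ray(i,[[373,218]],75),ray(i,[[217,119]],160),ray(i,[[343,288]],45),ray(i,[[320,140]],60))
E
```

```text
red [374.4 217.8] [ 531.5 -388. ] [ 530.9 -388.2] [41.8 43.5] 45.3
red [187.1 230.2] [478.  140.5] [477.3 140.8] [20.  16.8] 3.5
org [331.5 240.3] [ 475.7 -277.5] [ 481.8 -280.9] [59.2 60.9] 76.9
org [319.6 188.3] [ 633.8 -239.7] [ 638.1 -245.3] [62.8 57.9] 0.6
blue [119.9  30.5] [1101.4  392.2] [1121.8  384. ] [249.1 355.8] 15.2
blue [44.3 94.6] [881.8 600.4] [890.3 610.1] [215.9  97.4] 81.4
blue [252.9 268.1] [380.9 -47.3] [380.  -47.5] [65.3 91.5] 1.9
blue [210.8 203.5] [564.5  82.2] [563.7  88.7] [187.8 179.1] 0.7
blue [448.4 102. ] [ 905.5 -624.6] [ 905.3 -624.7] [ 46.3 116.2] 12.0
[[-0.0, 0.297, 0.955], [-0.001, 0.955, -0.297], [-1.0, -0.001, -0.0]]
[[383.9913723  -46.86127723]] [[ 536.38739317 -390.17874336]] [[790.16799757  67.89499726]] [[ 333.97982964 -308.37556153]] [[ 772.36667701 -234.25236073]]
```

>>> carry_out --grip '[-1,-1,-1,-1,-1]' --pt "0 -0.0634 0.0753" --pt "0 -0.0634 0.0753" --pt "0 -0.0634 0.0753" --pt "0 -0.0634 0.0753" --pt "0 -0.0634 0.0753" --turn '[0,0,0,0,0]'

```text
t: 0.6
eef_pos: [318.9, 387.7, 228.5]
tcp_rot: [-2.126, 1.571, -2.427]
ft_force: [2.1, 0.4, -0.3]
opening: 1.001
```

>>> carry_out --grip '[-1,-1,-1,-1,-1]' --pt "0 -0.0634 0.0753" --pt "0 -0.0634 0.0753" --pt "0 -0.0634 0.0753" --pt "0 -0.0634 0.0753" --pt "0 -0.0634 0.0753" --turn '[0,0,0,0,0]'

```text
t: 1.1
eef_pos: [451.7, 180.3, 228.6]
tcp_rot: [1.764, 1.571, 1.462]
ft_force: [0.7, 1.0, -0.2]
opening: 1.001
```

>>> carry_out --grip '[-1,-1,-1,-1,-1]' --pt "0 -0.0634 0.0753" --pt "0 0 0" --pt "0 0 0" --pt "0 0 0" --pt "0 0 0" --turn '[0,-0.0475,-0.0475,0,0]'

```text
t: 1.6
eef_pos: [477.4, 140.8, 228.5]
tcp_rot: [2.979, 1.57, 2.972]
ft_force: [-0.1, -0.1, -0.7]
opening: 0.997
```

```bash
python3 - <<'E'
from h import *
i=cams.camera_info('wrist');a=cams.read_camera('wrist');cv2.imwrite('pics/w1.png',a)
s,R=axes();print(s['t'],s['eef_pos'],R.round(3).tolist())
for c in blobs(a,(0,130,60),(6,255,255),30)+blobs(a,(172,130,60),(180,255,255),30):
    w=ray(i,c.reshape(-1,2),106).astype(np.float32);print(cen(c),cv2.minEnclosingCircle(w),cv2.fitEllipse(w) if len(w)>5 else 0)
for c in blobs(a,(100,130,60),(125,255,255),300):print(c.reshape(-1,2).min(0),c.reshape(-1,2).max(0),cv2.minAreaRect(ray(i,c.reshape(-1,2),68).astype(np.float32)))
E
```

```text
1.65 [477.37592283 140.9649682  228.56724324] [[-0.0, 0.007, 1.0], [0.0, 1.0, -0.007], [-1.0, 0.0, -0.0]]
[282.57706535 210.65762433] ((479.434814453125, 141.19918823242188), 10.102117538452148) ((479.63092041015625, 141.2568359375), (18.9041690826416, 19.191572189331055), 43.733665466308594)
[24 54] [141 135] ((387.080078125, -27.852367401123047), (61.97086715698242, 89.4719467163086), 2.511962890625)
[127 191] [267 280] ((490.6905517578125, 44.096683502197266), (76.62300109863281, 147.2732391357422), 29.815603256225586)
[150 336] [321 366] ((647.1166381835938, 90.21151733398438), (33.40282440185547, 181.9671630859375), 3.5923705101013184)
[315 208] [322 303] ((537.3569946289062, 175.9171905517578), (99.0489730834961, 6.756248474121094), 0.26435479521751404)
```

View pics/w1.png

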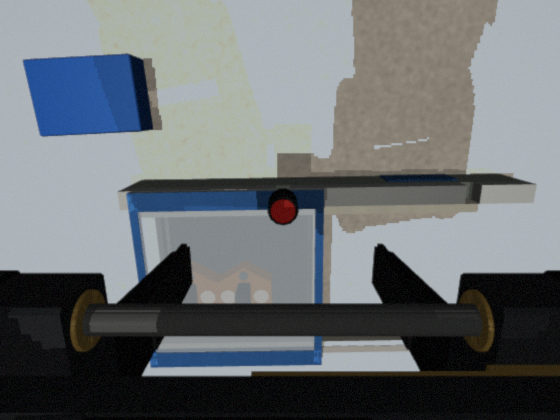

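The wrist view shows the red cap at (283,211), with the cover below it and the rail running across at row ~185. The fingers straddle it at the bottom. Next I'll get the tray angle from the rim's edges.

```bash
cat >>h.py <<'E'
def ang(i,P,z):
    v=cv2.fitLine(ray(i,P,z).astype(np.float32),cv2.DIST_HUBER,0,.01,.01).ravel();return v.round(4)
E
python3 - <<'E'
from h import *
a=cv2.imread('pics/w1.png');i=cams.camera_info('wrist')
m=cv2.inRange(cv2.cvtColor(a,cv2.COLOR_BGR2HSV),(100,130,50),(125,255,255))
B=[(x,np.nonzero(m[340:380,x])[0].max()+340.5) for x in range(165,315) if m[340:380,x].any()]
Rr=[(np.nonzero(m[y,290:335])[0].max()+290.5,y) for y in range(215,295) if m[y,290:335].any()]
print('back',ang(i,B,68));print('right',ang(i,Rr,68))
L=[(np.nonzero(m[y,120:150])[0].min()+119.5,y) for y in range(200,260) if m[y,120:150].any()]
print('left',ang(i,L,68))
t=cv2.imread('pics/top0.png');it=cams.camera_info('top')
m=cv2.inRange(cv2.cvtColor(t,cv2.COLOR_BGR2HSV),(100,130,60),(125,255,255))
B=[(x,np.nonzero(m[160:200,x])[0].min()+159.5) for x in range(182,240)]
print('topback',ang(it,B,68))
E
```

```text
back [ 9.300000e-03 -1.000000e+00  6.603108e+02  8.447250e+01]
right [1.000000e+00 8.800000e-03 5.333580e+02 1.792852e+02]
left [ 9.999000e-01  1.330000e-02  5.079123e+02 -1.696300e+00]
topback [ 3.560000e-02 -9.994000e-01  6.569724e+02  1.072212e+02]
```

>>> carry_out --grip '[-1,-1,-1,-1]' --pt "0.1 0 0.004" --pt "0.1 0 0" --pt "0.06 0 0" --pt "0 0 0" --turn '[0,0,0,0]'

```text
t: 2.05
eef_pos: [477.8, 140.8, 95.7]
tcp_rot: [-2.998, 1.564, -3.003]
ft_force: [0.1, -0.1, 0.2]
opening: 0.999
```

>>> carry_out --grip '[-1,1,1,1,1]' --pt "0.008 0 0.003" --pt "0 0 0" --pt "0 0 0" --pt "0 0 0" --pt "0 0 0" --turn '[0,0,0,0,0]'

```text
t: 2.55
eef_pos: [481.3, 140.8, 95.5]
tcp_rot: [0.215, 1.569, 0.211]
ft_force: [-1.3, -0.1, -0.7]
opening: 0.721
```

>>> carry_out --grip '[1,1,1,1,1]' --pt "0 0 0" --pt "0 0 0" --pt "-0.012 0 0" --pt "-0.012 0 0" --pt "0 0 0" --turn '[0,0,0,0,0]'

```text
t: 3.05
eef_pos: [481.4, 140.8, 107.6]
tcp_rot: [0.209, 1.569, 0.205]
ft_force: [0.9, 0.3, 0.4]
opening: 0.303
```

The fingers were still closing when I lifted, so they had not gripped yet. I'll open a little, lower, and close for longer.

>>> carry_out --grip '[0,0,0,0,0]' --pt "0 0 0" --pt "0 0 0" --pt "0.016 0 -0.002" --pt "0.016 0 0" --pt "0 0 0" --turn '[0,0,0,0,0]'

```text
t: 3.55
eef_pos: [479.4, 140.6, 89.3]
tcp_rot: [-3.021, 1.568, -3.024]
ft_force: [0.0, -0.2, 0.5]
opening: 0.497
```

>>> carry_out --grip '[1,1,1,1,1]' --pt "0 0 0" --pt "0 0 0" --pt "0 0 0" --pt "0 0 0" --pt "0 0 0" --turn '[0,0,0,0,0]'

```text
t: 4.05
eef_pos: [480.2, 141.4, 90.9]
tcp_rot: [0.976, 1.57, 0.972]
ft_force: [-1.0, 6.2, 0.6]
opening: 0.27
```

>>> carry_out --grip '[1,1,1,1,1]' --pt "0 0 0" --pt "0 0 0" --pt "0 0 0" --pt "0 0 0" --pt "0 0 0" --turn '[0,0,0,0,0]'

```text
t: 4.55
eef_pos: [480.2, 141.4, 90.9]
tcp_rot: [0.927, 1.57, 0.923]
ft_force: [0.1, 5.8, -0.2]
opening: 0.266
```

Gripped (26 mm). Lift 12 mm.

>>> carry_out --grip '[1,1,1,1,1]' --pt "-0.008 0 0" --pt "-0.008 0 0" --pt "-0.009 0 0" --pt "0 0 0" --pt "0 0 0" --turn '[0,0,0,0,0]'

```text
t: 5.05
eef_pos: [480.1, 141.3, 103.0]
tcp_rot: [1.145, 1.57, 1.142]
ft_force: [1.3, 7.3, -7.0]
opening: 0.267
```

>>> carry_out --grip '[1,1,1,1,1]' --pt "0 0.03 -0.0005" --pt "0 0.04 -0.0007" --pt "0 0.04 -0.0007" --pt "0 0.04 -0.0007" --pt "0 0.04 -0.0007" --turn '[0,0,0,0,0]'

```text
t: 5.55
eef_pos: [479.0, 237.1, 103.0]
tcp_rot: [-0.145, 1.57, -0.148]
ft_force: [6.4, -1.7, -7.0]
opening: 0.27
```

>>> carry_out --grip '[1,1,1,1,1]' --pt "0 0.04 0" --pt "0 0.04 0" --pt "0 0.04 0" --pt "0 0.034 0" --pt "0 0.015 0" --turn '[0,0,0,0,0]'

```text
t: 6.05
eef_pos: [478.3, 321.7, 102.7]
tcp_rot: [-2.611, 1.57, -2.613]
ft_force: [0.5, -3.1, -8.2]
opening: 0.266
```

>>> carry_out --grip '[1,1,1]' --pt "0 0.004 0" --pt "0 0 0" --pt "0 0 0" --turn '[0,0,0]'

```text
t: 6.35
eef_pos: [478.4, 321.7, 102.7]
tcp_rot: [-2.573, 1.569, -2.577]
ft_force: [-1.4, -3.3, -7.7]
opening: 0.269
```

>>> carry_out --grip '[1,1,1,1,-1]' --pt "-0.0 0.002 0" --pt "0.01 0 0" --pt "0.012 0 0" --pt "0.001 0 0" --pt "0 0 0" --turn '[0,0,0,0,0]'

```text
t: 6.85
eef_pos: [479.0, 322.8, 91.8]
tcp_rot: [-2.631, 1.57, -2.635]
ft_force: [0.3, -0.2, -0.3]
opening: 0.309
```

>>> carry_out --grip '[-1,-1,-1,-1,-1]' --pt "0 0 0" --pt "0 0 0" --pt "0 0 0" --pt "-0.06 0 0" --pt "-0.1 0 0" --turn '[0,0,0,0,0]'

```text
t: 7.35
eef_pos: [478.0, 322.8, 170.4]
tcp_rot: [-2.696, 1.566, -2.699]
ft_force: [0.6, 0.1, 0.4]
opening: 0.714
```

>>> carry_out --grip '[-1,-1]' --pt "-0.1 0 0" --pt "0 0 0" --turn '[0,0]'

```text
t: 7.55
eef_pos: [480.9, 324.5, 228.2]
tcp_rot: [0.504, 1.56, 0.5]
ft_force: [0.0, 0.3, -0.6]
opening: 0.886
```

```bash
python3 - <<'E'
from h import *
i=cams.camera_info('wrist');a=cams.read_camera('wrist');cv2.imwrite('pics/w2.png',a)
s,R=axes();print(s['t'],s['eef_pos'],R.round(3).tolist(),s['opening'])
c=blobs(a,(0,130,60),(6,255,255),30)[0]
w=ray(i,c.reshape(-1,2),106).astype(np.float32);print(cen(c),cv2.minEnclosingCircle(w))
# back left corner of tray etc
E
```

```text
7.6 [479.87931092 323.92633184 224.95693198] [[0.006, 0.003, 1.0], [0.003, 1.0, -0.003], [-1.0, 0.003, 0.006]] 0.9231823826623451
[277.05858586 202.85979798] ((477.7906799316406, 321.22479248046875), 10.092118263244629)
```

View pics/w2.png

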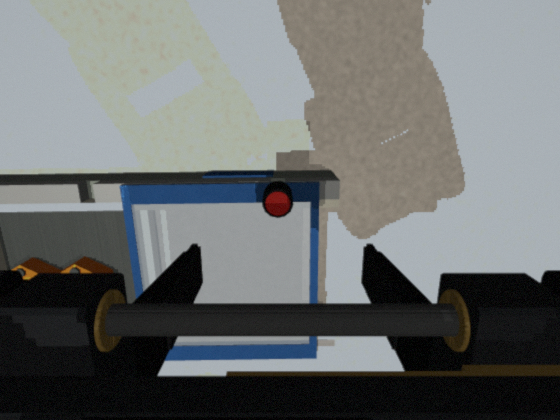

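The cover has moved 180.0 mm, with the cap at (277,203) and its size unchanged, so the plunger is down. The loose end of the tray is open at left. Next I'll look straight down into the tray.

>>> carry_out --grip '[-1,-1,-1,-1,-1]' --pt "0 -0.081 0.0322" --pt "0 -0.081 0.0322" --pt "0 -0.081 0.0322" --pt "0 -0.081 0.0322" --pt "0 -0.081 0.0322" --turn '[0,0,0,0,0]'

```text
t: 8.1
eef_pos: [558.8, 118.8, 220.4]
tcp_rot: [3.115, 1.569, 3.111]
ft_force: [0.4, 1.2, 0.8]
opening: 1.0
```

>>> carry_out --grip '[-1,-1,-1]' --pt "0 -0.081 0.0322" --pt "0 0 0" --pt "0 0 0" --turn '[0,0,0]'

```text
t: 8.4
eef_pos: [574.5, 79.2, 220.3]
tcp_rot: [3.014, 1.569, 3.009]
ft_force: [-0.1, 0.2, -0.3]
opening: 0.999
```

```bash
python3 - <<'E'
from h import *
i=cams.camera_info('wrist');a=cams.read_camera('wrist');cv2.imwrite('pics/w3.png',a)
s,R=axes();print(s['t'],s['eef_pos'],R.round(3).tolist(),s['opening'])
for c in blobs(a,(5,130,60),(22,255,255),200):
    w=ray(i,c.reshape(-1,2),28).astype(np.float32);print(cen(c),cv2.minEnclosingCircle(w))
c,t=.99995,.0094
for n,p in(('fl',(26,15,28)),('fr',(26,-45,28)),('fltop',(26,15,58)),('frtop',(26,-45,58))):
  print(n,proj(i,[575.1+p[0]-t*p[1],82.1+t*p[0]+p[1],p[2]]))
E
```

```text
8.45 [574.31242693  80.04898598 220.58289036] [[-0.002, 0.004, 1.0], [0.0, 1.0, -0.004], [-1.0, 0.0, -0.002]] 1.0000841144380936
[283.32343344 212.25153875] ((600.4559326171875, 67.56242370605469), 61.81777572631836)
[ 10.09318282 243.90991589] ((631.26953125, -218.55477905273438), 29.908924102783203)
[ 75.01545699 325.33198925] ((726.7159423828125, -150.03176879882812), 35.64997100830078)
[488.45156695 325.2022792 ] ((728.9910278320312, 305.10858154296875), 35.57261657714844)
fl [[299.83171838 215.39068509]]
fr [[241.55033675 216.2221099 ]]
fltop [[301.36281122 224.27390495]]
frtop [[238.03941623 225.16872558]]
```

View pics/w3.png

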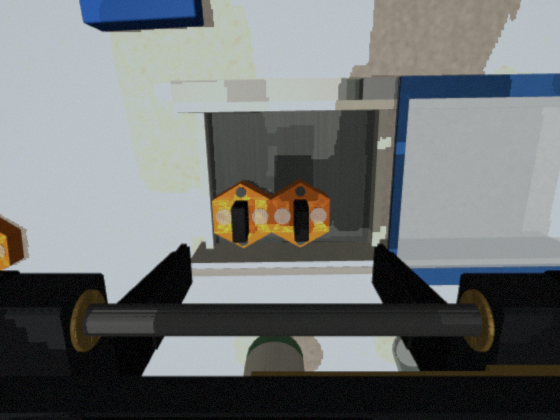

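The tray holds the fixed carriers at (241,214) and (300,214), within about 1 px of the prediction from my tray pose, origin (575,82) at 0.009 rad. Now to the loose carriers.

>>> carry_out --grip '[-1,-1,-1,-1,-1]' --pt "0 -0.097 -0.0063" --pt "0 -0.097 -0.0063" --pt "0 -0.097 -0.0063" --pt "0 -0.097 -0.0063" --pt "0 -0.097 -0.0063" --turn '[0,0,0,0,0]'

```text
t: 8.95
eef_pos: [557.9, -162.7, 221.4]
tcp_rot: [2.125, 1.57, 2.124]
ft_force: [0.6, 0.2, -0.4]
opening: 1.001
```

>>> carry_out --grip '[-1,-1,-1,-1]' --pt "0 -0.097 -0.0063" --pt "0 -0.097 -0.0063" --pt "0 0 0" --pt "0 0 0" --turn '[0,0,0,0]'

```text
t: 9.35
eef_pos: [551.5, -258.9, 221.0]
tcp_rot: [2.282, 1.57, 2.279]
ft_force: [-1.3, 0.9, -0.5]
opening: 0.999
```

```bash
cat >>h.py <<'E'
def fin(a,i,c,ztop):
    # dark fin inside hex contour hull; black pixels
    h=cv2.convexHull(c);m=np.zeros(a.shape[:2],np.uint8);cv2.drawContours(m,[h],-1,255,-1)
    hs=cv2.cvtColor(a,cv2.COLOR_BGR2HSV)
    k=cv2.inRange(hs,(0,0,0),(180,255,70))&m
    cs,_=cv2.findContours(k,cv2.RETR_EXTERNAL,cv2.CHAIN_APPROX_NONE);f=max(cs,key=cv2.contourArea)
    return f,cv2.minAreaRect(ray(i,f.reshape(-1,2),ztop).astype(np.float32))
E
python3 - <<'E'
from h import *
i=cams.camera_info('wrist');a=cams.read_camera('wrist');cv2.imwrite('pics/w4.png',a)
s,R=axes();print(s['t'],s['eef_pos'],R.round(3).tolist(),s['opening'])
for c in blobs(a,(5,130,60),(22,255,255),200):
    w=ray(i,c.reshape(-1,2),22).astype(np.float32);print(cen(c),cv2.minEnclosingCircle(w),cv2.minAreaRect(w))
    try:print('fin',fin(a,i,c,52)[1])
    except Exception as e:print(e)
E
```

```text
9.4 [ 551.67958752 -258.01499381  221.17789074] [[-0.001, 0.002, 1.0], [0.001, 1.0, -0.002], [-1.0, 0.001, -0.001]] 0.9957323405227024
[258.84189826 119.67701703] ((483.6743469238281, -281.216064453125), 33.53554916381836) ((483.5545349121094, -281.1416015625), (59.37934494018555, 66.47764587402344), 79.46643829345703)
fin ((483.1808776855469, -280.4848327636719), (35.44425582885742, 14.793017387390137), 49.53815460205078)
[545.66561256 231.26282502] ((601.1341552734375, 32.51392364501953), 38.110084533691406) ((603.8505249023438, 19.52198028564453), (75.9776611328125, 32.61867141723633), 11.809391975402832)
fin ((579.7764892578125, -11.905635833740234), (19.88608169555664, 53.310359954833984), 66.50269317626953)
[293.24225731 257.30309707] ((632.9673461914062, -246.6446075439453), 35.692626953125) ((632.432861328125, -246.22262573242188), (59.21482849121094, 70.21693420410156), 84.45431518554688)
fin ((630.010009765625, -246.88363647460938), (14.8500394821167, 42.504154205322266), 84.16370391845703)
```

View pics/w4.png

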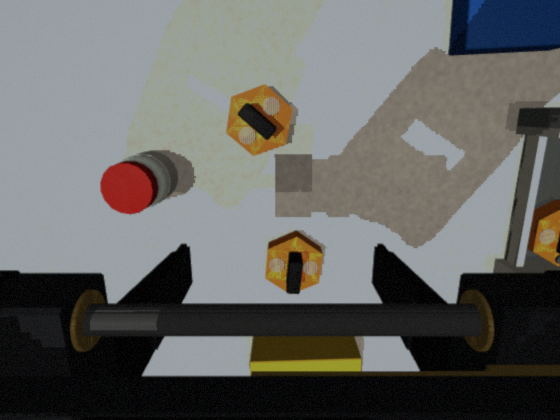

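Loose carriers: near one at (259,120) px → (483.5,-281) mm, fin at 49.5°. Far one at (293,262) px → (632.7,-246.4) mm, fin at -5.7°. Sizes match (about 60 × 67–70). I'll grasp the far one first.

>>> carry_out --grip '[0,0,0,0,0]' --pt "0 0.0126 0.081" --pt "0 0.0126 0.081" --pt "0 0 0" --pt "0.09 0 0" --pt "0.09 0 0" --turn '[0,0,0.0306,0,0]'

```text
t: 9.9
eef_pos: [633.8, -244.4, 131.6]
tcp_rot: [-0.27, 1.568, -0.366]
ft_force: [0.7, -0.3, -0.9]
opening: 0.641
```

>>> carry_out --grip '[0,0,0,0]' --pt "0.09 0 0" --pt "0.04 0 0" --pt "0 0 0" --pt "0 0 0" --turn '[0,0,0,0]'

```text
t: 10.3
eef_pos: [633.4, -245.6, 67.4]
tcp_rot: [0.176, 1.57, 0.078]
ft_force: [0.4, 0.2, -0.3]
opening: 0.499
```

>>> carry_out --grip '[0,0,0,1,1]' --pt "0.036 0 -0.001" --pt "0.02 0 0" --pt "0 0 0" --pt "0 0 0" --pt "0 0 0" --turn '[0,0,0,0,0]'

```text
t: 10.8
eef_pos: [632.6, -247.2, 39.7]
tcp_rot: [-0.279, 1.569, -0.378]
ft_force: [0.9, 0.0, -0.5]
opening: 0.386
```

>>> carry_out --grip '[1,1,1,1,1]' --pt "0 0 0" --pt "0 0 0" --pt "0 0 0" --pt "0 0 0" --pt "0 0 0" --turn '[0,0,0,0,0]'

```text
t: 11.3
eef_pos: [632.2, -247.1, 38.9]
tcp_rot: [0.278, 1.571, 0.178]
ft_force: [-0.8, 0.8, 4.4]
opening: 0.146
```

>>> carry_out --grip '[1,1,1,1,1]' --pt "-0.06 0 0" --pt "-0.08 0 0" --pt "-0.04 0 0" --pt "0 0 0" --pt "0 0 0" --turn '[0,0,0,-0.0346,0]'

```text
t: 11.8
eef_pos: [632.0, -247.2, 128.9]
tcp_rot: [-0.525, 1.571, -0.514]
ft_force: [0.2, 0.4, -3.5]
opening: 0.147
```

>>> carry_out --grip '[1,1,1,1,1]' --pt "0 0.06 -0.0157" --pt "0 0.09 -0.0235" --pt "0 0.09 -0.0235" --pt "0 0.09 -0.0235" --pt "0 0.09 -0.0235" --turn '[0,0,0,0,0]'

```text
t: 12.3
eef_pos: [574.2, -36.1, 127.8]
tcp_rot: [2.924, 1.569, 2.93]
ft_force: [0.8, -0.0, -2.3]
opening: 0.145
```

>>> carry_out --grip '[1,1,1,1,1]' --pt "0 0.09 -0.0235" --pt "0 0.09 -0.0235" --pt "0 0.03 -0.0078" --pt "0 0 0" --pt "0 0 0" --turn '[0,0,0,0,0]'

```text
t: 12.8
eef_pos: [547.2, 66.6, 128.3]
tcp_rot: [-2.814, 1.57, -2.806]
ft_force: [0.6, 0.6, -2.8]
opening: 0.147
```

```bash
python3 - <<'E'
from h import *
i=cams.camera_info('wrist');a=cams.read_camera('wrist');cv2.imwrite('pics/w5.png',a)
s,R=axes();print(s['t'],s['eef_pos'],R.round(4).tolist(),s['opening'],s['ft_force'])
E
```

```text
12.85 [547.36027117  66.13541561 128.33215344] [[-0.0002, -0.0076, 1.0], [-0.0001, 1.0, 0.0076], [-1.0, -0.0001, -0.0002]] 0.1471246112033162 [ 0.56972024 -0.59587849 -1.86700046]
```

View pics/w5.png

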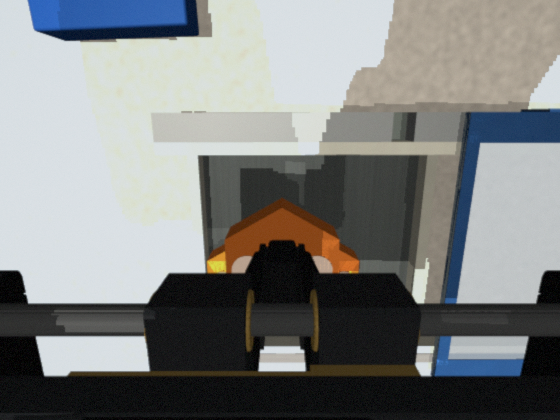

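The held carrier hangs over the front row, front corner at about (282,200), with the fixed pair behind it at row ~265. I'll check how it sits in the hand by its corner position.

```bash
python3 - <<'E'
from h import *
i=cams.camera_info('wrist');a=cv2.imread('pics/w5.png')
c=blobs(a,(3,130,60),(22,255,255),200)
for k in c[:3]:
  p=k.reshape(-1,2);print(len(p),p[p[:,1].argmin()],p[p[:,0].argmin()],p[p[:,0].argmax()])
p=c[0].reshape(-1,2)
L=p[(p[:,0]<272)&(p[:,0]>236)];L=np.array([q for q in L if q[1]==L[L[:,0]==q[0]][:,1].min()])
Q=p[(p[:,0]>292)&(p[:,0]<330)];Q=np.array([q for q in Q if q[1]==Q[Q[:,0]==q[0]][:,1].min()])
for z in(89.3,111.3):
  l1=ang(i,L,z);l2=ang(i,Q,z)
  A=np.c_[l1[:2],-l2[:2]];s=np.linalg.solve(A,l2[2:]-l1[2:]);print(z,np.degrees(np.arctan(l1[1]/l1[0])),np.degrees(np.arctan(l2[1]/l2[0])),'apex',l1[2:]+s[0]*l1[:2])
E
```

```text
439 [281 198] [207 260] [359 261]
704 [313 365] [ 70 374] [418 374]
128 [252 291] [245 331] [253 301]
89.3 -59.23669 60.42283 apex [518.4699    65.689545]
111.3 -59.23669 60.42283 apex [513.1928   65.69301]
```

```bash
python3 - <<'E'
from h import *
a=cv2.imread('pics/w5.png');print(a[192:214,281].tolist());print(a[205:235,250].tolist())
i=cams.camera_info('wrist');print(proj(i,[[512.7,66,89.3],[512.7,66,111.3]]))
E
```

```text
[[43, 46, 44], [46, 48, 44], [45, 46, 44], [42, 43, 42], [41, 44, 44], [38, 48, 61], [21, 41, 72], [11, 41, 81], [16, 43, 83], [8, 38, 80], [10, 38, 81], [17, 44, 83], [20, 44, 86], [12, 43, 82], [18, 43, 84], [6, 40, 86], [20, 61, 120], [23, 68, 133], [23, 68, 135], [20, 68, 134], [28, 72, 139], [26, 72, 137]]
[[45, 46, 43], [49, 51, 48], [43, 45, 43], [46, 48, 44], [46, 45, 46], [40, 43, 41], [42, 42, 42], [41, 45, 41], [45, 49, 46], [39, 44, 46], [29, 41, 61], [21, 42, 78], [5, 38, 79], [5, 37, 80], [15, 42, 82], [17, 41, 82], [5, 38, 78], [6, 39, 80], [13, 42, 83], [17, 46, 89], [14, 55, 111], [20, 66, 129], [26, 72, 137], [25, 70, 134], [17, 67, 133], [28, 72, 136], [25, 71, 137], [27, 69, 136], [21, 67, 134], [23, 69, 135]]
[[282.22266816 187.61675604]
 [282.21572069 196.63618948]]
```

The carrier hangs about 5 mm forward of the grip and sags slightly, because the fin hid its rear corner in my earlier blob. I'll set it down about 8 mm clear of the fixed pair, release, regrasp it centred, and then push it into the nest.

>>> carry_out --grip '[1,1,1,1,1]' --pt "0 0.002 -0.024" --pt "0 0 0" --pt "0.06 0 0" --pt "0.06 0 0" --pt "0.02 0 0" --turn '[0,0,0,0,0]'

```text
t: 13.35
eef_pos: [533.9, 67.4, 56.6]
tcp_rot: [3.114, 1.568, 3.122]
ft_force: [-0.1, -0.1, -3.4]
opening: 0.145
```

>>> carry_out --grip '[1,1,1,1,1]' --pt "0.012 0 0" --pt "0.006 0 0" --pt "0.004 0 0" --pt "0 0 0" --pt "0 0 0" --turn '[0,0,0,0,0]'

```text
t: 13.85
eef_pos: [535.3, 68.0, 48.3]
tcp_rot: [0.061, 1.57, 0.07]
ft_force: [-0.0, 0.0, -2.8]
opening: 0.147
```

>>> carry_out --grip '[1,1,1,1,1]' --pt "0.004 0 0" --pt "0.002 0 0" --pt "0.001 0 0" --pt "0 0 0" --pt "0 0 0" --turn '[0,0,0,0,0]'

```text
t: 14.35
eef_pos: [535.0, 68.0, 44.9]
tcp_rot: [0.121, 1.57, 0.13]
ft_force: [-2.2, 0.7, 6.9]
opening: 0.147
```

>>> carry_out --grip '[0.2,0.2,0.2,0.2,0.2]' --pt "0 0 0" --pt "0 0 0" --pt "0 0 0" --pt "0 0 0.0055" --pt "0 0 0.0055" --turn '[0,0,0,0,0]'

```text
t: 14.85
eef_pos: [540.8, 68.0, 44.1]
tcp_rot: [0.824, 1.571, 0.833]
ft_force: [-0.2, -0.3, -0.3]
opening: 0.399
```

>>> carry_out --grip '[1,1,1,1,1]' --pt "0 0 0" --pt "0 0 0" --pt "0 0 0" --pt "0 0 0" --pt "0 0 0" --turn '[0,0,0,0,0]'

```text
t: 15.35
eef_pos: [540.4, 68.1, 44.1]
tcp_rot: [2.317, 1.571, 2.326]
ft_force: [-0.3, -0.1, -1.0]
opening: 0.146
```

>>> carry_out --grip '[1,1,1,1,1]' --pt "0 0 0.006" --pt "0 0 0.004" --pt "0 0 0.003" --pt "0 0 0.002" --pt "0 0 0" --turn '[0,0,0,0,0]'

```text
t: 15.85
eef_pos: [548.2, 68.1, 44.1]
tcp_rot: [0.282, 1.571, 0.291]
ft_force: [-0.6, 0.1, 0.8]
opening: 0.147
```

>>> carry_out --grip '[1,1,1,1]' --pt "0 0 0.003" --pt "0 0 0.002" --pt "0 0 0" --pt "0 0 0" --turn '[0,0,0,0]'

```text
t: 16.25
eef_pos: [548.9, 68.1, 44.2]
tcp_rot: [-3.128, 1.567, -3.118]
ft_force: [-9.9, -1.2, 7.8]
opening: 0.143
```

>>> carry_out --grip '[1,1,1,0.2,0.2]' --pt "0 -0.001 0.002" --pt "0 0 0" --pt "0 0 0" --pt "0 0 0" --pt "0 0 0" --turn '[0,0,0,0,0]'

```text
t: 16.75
eef_pos: [552.1, 67.7, 44.3]
tcp_rot: [0.047, 1.569, 0.057]
ft_force: [-0.0, 0.0, 0.4]
opening: 0.263
```

>>> carry_out --grip '[0.2,0.2,0.2,0,-1]' --pt "0 0 0" --pt "0 0 0" --pt "-0.05 0 0" --pt "-0.1 0 0" --pt "-0.1 0 0" --turn '[0,0,0,0,0]'

```text
t: 17.25
eef_pos: [551.2, 67.5, 170.1]
tcp_rot: [3.096, 1.569, 3.106]
ft_force: [0.6, 0.3, 0.3]
opening: 0.515
```

>>> carry_out --grip '[-1,-1,-1,-1,-1]' --pt "-0.1 0 0" --pt "0 0 0" --pt "0 0 0" --pt "0 0 0" --pt "0 0 0" --turn '[0,0,0,0,0]'

```text
t: 17.75
eef_pos: [551.0, 67.6, 217.6]
tcp_rot: [3.103, 1.568, 3.113]
ft_force: [-0.1, -0.2, -0.3]
opening: 0.932
```

```bash
python3 - <<'E'
from h import *
i=cams.camera_info('wrist');a=cams.read_camera('wrist');cv2.imwrite('pics/w6.png',cv2.resize(a[120:330,150:450],None,fx=2.5,fy=2.5,interpolation=cv2.INTER_CUBIC))
cv2.imwrite('pics/w6full.png',a)
s,R=axes();print(s['t'],s['eef_pos'],R.round(4).tolist(),s['opening'],s['ft_force'])
E
```

```text
17.8 [551.10128963  67.60683124 217.70777439] [[-0.0026, -0.0092, 1.0], [0.0001, 1.0, 0.0092], [-1.0, 0.0001, -0.0026]] 0.9662747171242789 [-0.46847094 -0.11660009  0.05535339]
```

View pics/w6.png

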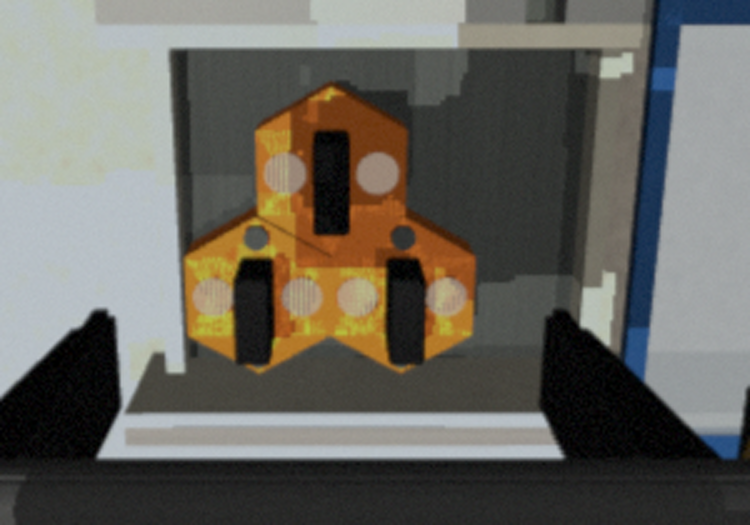

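The crop shows carrier 1 (apex at (332,85)) nested against both fixed carriers (fins at (253,310) and (405,310)), with no visible gaps apart from a hairline. The two white discs on each carrier top are symmetric about its centre, so I'll use their midpoint for the second one.

>>> carry_out --grip '[-1,-1,-1,-1,-1]' --pt "0 -0.087 -0.0176" --pt "0 -0.087 -0.0176" --pt "0 -0.087 -0.0176" --pt "0 -0.087 -0.0176" --pt "0 -0.087 -0.0176" --turn '[0,0,0,0,0]'

```text
t: 18.3
eef_pos: [508.8, -151.9, 218.3]
tcp_rot: [2.645, 1.569, 2.654]
ft_force: [0.3, 0.4, 0.6]
opening: 0.999
```

>>> carry_out --grip '[0,0,0,0,0]' --pt "0 -0.087 -0.0176" --pt "0 -0.087 -0.0176" --pt "0 -0.087 -0.0176" --pt "0 0 0" --pt "0 0 0" --turn '[0,0,0,0,0]'

```text
t: 18.8
eef_pos: [483.8, -281.6, 218.0]
tcp_rot: [2.384, 1.569, 2.391]
ft_force: [0.7, 0.8, -0.1]
opening: 0.638
```

```bash
python3 - <<'E'
from h import *
i=cams.camera_info('wrist');a=cams.read_camera('wrist');cv2.imwrite('pics/w7.png',a)
s,R=axes();print(s['t'],s['eef_pos'],R.round(4).tolist(),s['opening'],s['joints'])
hs=cv2.cvtColor(a,cv2.COLOR_BGR2HSV)
c=min(blobs(a,(5,130,60),(22,255,255),800),key=lambda c:np.hypot(*(cen(c)-[281,211])))
h=cv2.convexHull(c);m=np.zeros(a.shape[:2],np.uint8);cv2.drawContours(m,[h],-1,255,-1)
print(cen(h),cv2.contourArea(h))
k=cv2.inRange(hs,(0,0,90),(180,125,255))&cv2.erode(m,np.ones((5,5)))
k=cv2.morphologyEx(k,cv2.MORPH_CLOSE,np.ones((3,3)))
cs,_=cv2.findContours(k,cv2.RETR_EXTERNAL,cv2.CHAIN_APPROX_NONE)
P=[]
for q in sorted(cs,key=cv2.contourArea)[::-1][:4]:
  if cv2.contourArea(q)>10:P.append(ray(i,cen(q),22)[0]);print(cen(q),cv2.contourArea(q),P[-1])
d=P[0]-P[1];print('mid',(P[0]+P[1])/2,np.degrees(np.arctan2(*d[::-1])),np.hypot(*d))
print('fin',fin(a,i,c,52)[1])
E
```

```text
18.85 [ 484.06234743 -280.67828351  218.27028022] [[-0.0012, -0.0086, 1.0], [0.0013, 1.0, 0.0086], [-1.0, 0.0013, -0.0012]] 0.5919931483669384 [-6.43639216e-01  4.09943939e-01  1.73292694e+00  3.29510718e-04
  1.00047897e+00 -2.22319925e+00]
[282.24381984 187.55920533] 2953.0
[294.1291364  175.89426957] 206.5 [ 469.72552214 -269.26539449]
[269.78348439 202.97280967] 165.5 [ 498.04834423 -293.87519331]
mid [ 483.88693318 -281.5702939 ] 139.01250979601366 37.52098678003837
fin ((481.0013732910156, -280.98101806640625), (37.703147888183594, 17.725387573242188), 48.821632385253906)
```

View pics/w7.png

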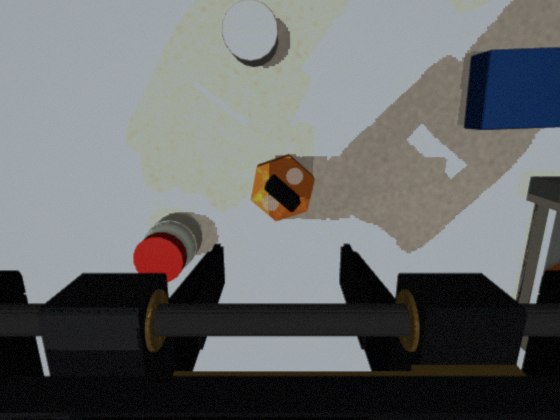

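The second carrier shows discs at (294,176) and (270,203) px, giving a centre of about (484,-281.5) mm and a fin at 49°. I'll turn the tool +131.5°, which keeps joint 6 in range, and descend.

>>> carry_out --grip '[0,0,0,0,0]' --pt "0 0 0" --pt "0 0 0" --pt "0 0 0" --pt "0 0 0" --pt "0 0 0" --turn '[0.0457,0.0457,0.0457,0.0457,0.0457]'

```text
t: 19.35
eef_pos: [484.7, -279.4, 218.9]
tcp_rot: [2.844, 1.57, 2.132]
ft_force: [0.4, 0.5, 0.3]
opening: 0.496
```

>>> carry_out --grip '[0,0,0,0,0]' --pt "0 0 0" --pt "0 0 0" --pt "0 0 0" --pt "0 0 0" --pt "0 0 0" --turn '[0.0457,0.0457,0.0457,0.0457,0.0457]'

```text
t: 19.85
eef_pos: [484.7, -279.3, 218.9]
tcp_rot: [-2.654, 1.57, 2.199]
ft_force: [0.4, 0.2, -0.1]
opening: 0.501
```

>>> carry_out --grip '[0,0,0,0,0]' --pt "0 0 0" --pt "0 0 0" --pt "0 0 0" --pt "0 0 0" --pt "0 0 0" --turn '[0.0457,0.0457,0.0457,0.0457,0.0457]'

```text
t: 20.35
eef_pos: [484.7, -279.4, 218.9]
tcp_rot: [-1.894, 1.57, 2.241]
ft_force: [0.4, -0.1, -0.5]
opening: 0.499
```

>>> carry_out --grip '[0,0,0,0,0]' --pt "0 0 0" --pt "0.1 0 0" --pt "0.1 0 0" --pt "0.08 0 0" --pt "0 0 0" --turn '[0.0457,0,0,0,0]'

```text
t: 20.85
eef_pos: [482.8, -278.2, 74.9]
tcp_rot: [-1.514, 1.562, 2.483]
ft_force: [0.7, 0.1, 0.7]
opening: 0.5
```

```bash
python3 - <<'E'
from h import *
s,R=axes();print(s['t'],s['eef_pos'],R.round(4).tolist(),np.degrees(np.arctan2(R[1,1],R[0,1])),s['opening'],s['joints'])
i=cams.camera_info('wrist');a=cams.read_camera('wrist');cv2.imwrite('pics/w8.png',a)
c=blobs(a,(5,130,60),(22,255,255),200)
for k in c:print(cen(k),cv2.contourArea(k),cv2.boundingRect(k))
Z=lambda v:(np.array([484,-281.5])+R[:2,2]*v).tolist()
for v in(-34.6,-18,0,18,34.6):print(v,proj(i,[Z(v)+[22],Z(v)+[52]]).round(1).tolist())
E
```

```text
20.85 [ 482.76002078 -278.21678205   74.87862435] [[-0.0069, 0.7548, -0.6559], [0.0053, -0.6558, -0.7549], [-1.0, -0.0087, 0.0005]] -40.985484869049046 0.49972404084917965 [-6.41431438e-01  6.01725324e-01  1.86440161e+00  2.30897508e-04
  6.84144144e-01  7.37185032e-02]
[283.80055629 231.53400673] 5692.5 (237, 183, 97, 102)
-34.6 [[286.0, 188.5], [286.2, 200.6]]
-18 [[285.9, 214.9], [286.1, 230.8]]
0 [[285.8, 242.3], [286.0, 261.8]]
18 [[285.8, 268.5], [285.9, 291.3]]
34.6 [[285.7, 291.6], [285.9, 317.3]]
```

View pics/w8.png

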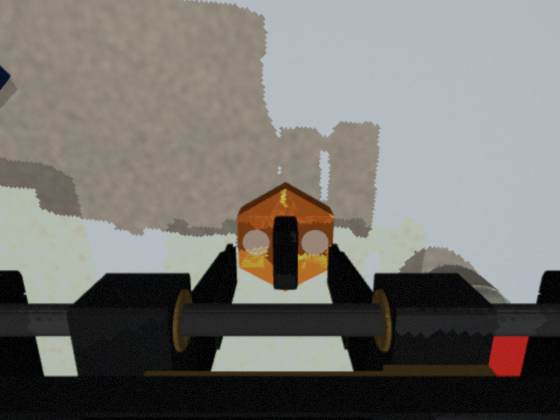

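The discs sit at (256,241) and (314,241) px, matching the predicted centre row of 242, so the centre is confirmed. I'll correct by about 2 mm, descend and grip.

>>> carry_out --grip '[0,0,0,0,0]' --pt "0 0.001 0.004" --pt "0.05 0 0" --pt "0.028 0 0" --pt "0 0 0" --pt "0 0 0" --turn '[0,0,0,0,0]'

```text
t: 21.4
eef_pos: [483.8, -283.1, 41.2]
tcp_rot: [1.72, 1.57, -0.567]
ft_force: [0.4, -0.2, 0.6]
opening: 0.499
```

>>> carry_out --grip '[1,1,1,1,1]' --pt "0 0 0" --pt "0 0 0" --pt "0 0 0" --pt "0 0 0" --pt "0 0 0" --turn '[0,0,0,0,0]'

```text
t: 21.9
eef_pos: [483.3, -282.7, 40.2]
tcp_rot: [-1.786, 1.57, 2.21]
ft_force: [0.2, -0.5, 1.9]
opening: 0.142
```

>>> carry_out --grip '[1,1]' --pt "0 0 0" --pt "0 0 0" --turn '[0,0]'

```text
t: 22.1
eef_pos: [483.2, -282.7, 40.2]
tcp_rot: [-1.669, 1.57, 2.326]
ft_force: [-1.7, 1.4, 3.4]
opening: 0.148
```

>>> carry_out --grip '[1,1,1,1,1]' --pt "-0.05 0 0" --pt "-0.09 0 0" --pt "-0.05 0 0" --pt "0 0 0" --pt "0 0 0" --turn '[0,0,0,0.0449,0.0449]'

```text
t: 22.6
eef_pos: [483.6, -283.0, 135.9]
tcp_rot: [1.968, 1.569, -0.607]
ft_force: [-0.3, -0.5, -3.4]
opening: 0.144
```

>>> carry_out --grip '[1,1,1,1,1]' --pt "0 0 0" --pt "0 0 0" --pt "0 0 0" --pt "0 0 0" --pt "0 0 0" --turn '[0.0449,0.0449,0.0449,0.0449,0]'

```text
t: 23.1
eef_pos: [483.3, -282.8, 134.8]
tcp_rot: [-0.937, 1.57, 2.21]
ft_force: [-0.9, 0.8, -2.1]
opening: 0.148
```

>>> carry_out --grip '[1,1,1,1,1]' --pt "0 -0.046 -0.0071" --pt "0 -0.092 -0.0143" --pt "0 -0.092 -0.0143" --pt "0 -0.092 -0.0143" --pt "0 -0.092 -0.0143" --turn '[0,0,0,0,0]'

```text
t: 23.6
eef_pos: [514.0, -73.9, 135.1]
tcp_rot: [-1.933, 1.571, 1.22]
ft_force: [0.7, -0.1, -2.5]
opening: 0.145
```

>>> carry_out --grip '[1,1,1,1,1]' --pt "0 -0.092 -0.0143" --pt "0 -0.092 -0.0143" --pt "0 -0.092 -0.0143" --pt "0 -0.092 -0.0143" --pt "0 -0.046 -0.0071" --turn '[0,0,0,0,0]'

```text
t: 24.1
eef_pos: [544.7, 134.9, 135.1]
tcp_rot: [-2.226, 1.57, 0.93]
ft_force: [0.9, -0.7, -2.3]
opening: 0.143
```

>>> carry_out --grip '[1,1,1]' --pt "0 0 0" --pt "0 0 0" --pt "0 0 0" --turn '[0,0,0]'

```text
t: 24.4
eef_pos: [544.5, 130.7, 135.0]
tcp_rot: [0.271, 1.57, -2.863]
ft_force: [0.9, -0.7, -1.6]
opening: 0.148
```

```bash
python3 - <<'E'
from h import *
s,R=axes();print(s['t'],s['eef_pos'],R.round(4).tolist(),np.degrees(np.arctan2(R[1,1],R[0,1])),s['opening'],s['ft_force'],s['joints'][5])
i=cams.camera_info('wrist');a=cams.read_camera('wrist');cv2.imwrite('pics/w9.png',a)
E
```

```text
24.4 [544.46308401 130.6736878  135.02757795] [[-0.0004, 0.0082, -1.0], [-0.0001, -1.0, -0.0082], [-1.0, 0.0001, 0.0004]] -89.52832153221136 0.14784308493676734 [ 0.93188362 -0.66693502 -1.6002994 ] 1.6802438765564252
```

View pics/w9.png

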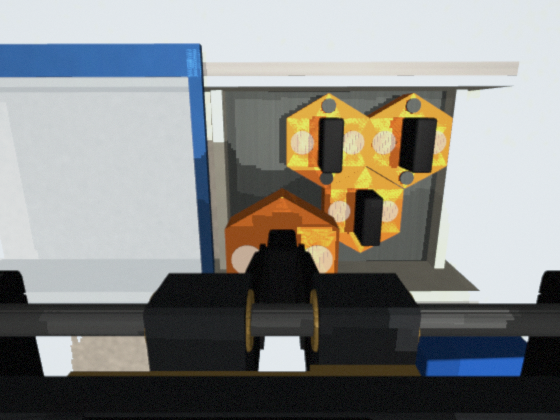

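The view shows the held carrier (apex (283,190)) left-front of the block, clear of the cover edge at column 205. Before descending I'll back off 2 mm further.

>>> carry_out --grip '[1,1,1,1,1]' --pt "0 -0.004 0.003" --pt "0.06 0 0" --pt "0.07 0 0" --pt "0.03 0 0" --pt "0 0 0" --turn '[0,0,0,0,0]'

```text
t: 24.95
eef_pos: [542.1, 132.9, 53.3]
tcp_rot: [0.097, 1.567, -3.038]
ft_force: [0.4, -0.8, -1.9]
opening: 0.147
```

>>> carry_out --grip '[1,1,1,1,1]' --pt "0.008 0 0" --pt "0.004 0 0" --pt "0.003 0 0" --pt "0 0 0" --pt "0 0 0" --turn '[0,0,0,0,0]'

```text
t: 25.45
eef_pos: [543.3, 133.7, 48.1]
tcp_rot: [-2.936, 1.57, 0.213]
ft_force: [0.5, -0.3, -1.9]
opening: 0.15
```

>>> carry_out --grip '[1,1,1,1]' --pt "0.002 0 0" --pt "0.002 0 0" --pt "0 0 0" --pt "0 0 0" --turn '[0,0,0,0]'

```text
t: 25.85
eef_pos: [543.2, 133.7, 46.2]
tcp_rot: [-2.936, 1.57, 0.213]
ft_force: [-1.2, -0.6, 4.6]
opening: 0.145
```

>>> carry_out --grip '[0.6,0.6,0.6,1,1]' --pt "0 0 0" --pt "0 0 0" --pt "0 0 0" --pt "0 0 0" --pt "0 0 0" --turn '[0,0,0,0,0]'

```text
t: 26.35
eef_pos: [543.1, 133.6, 45.6]
tcp_rot: [-1.612, 1.571, 1.537]
ft_force: [-0.0, 0.2, -0.1]
opening: 0.144
```

>>> carry_out --grip '[1,1,1,1,1]' --pt "0 0 0" --pt "0 0 0" --pt "0 0.006 -0.004" --pt "0 0.005 -0.004" --pt "0 0 0" --turn '[0,0,0,0,0]'

```text
t: 26.85
eef_pos: [547.2, 127.9, 45.6]
tcp_rot: [-0.329, 1.57, 2.82]
ft_force: [-1.2, 2.1, 0.5]
opening: 0.145
```

>>> carry_out --grip '[1,1]' --pt "0 0 0" --pt "0 0 0" --turn '[0,0]'

```text
t: 27.05
eef_pos: [547.2, 128.0, 45.6]
tcp_rot: [0.921, 1.571, -2.214]
ft_force: [0.5, -0.8, -1.0]
opening: 0.144
```

Free so far (friction only). I'll close the last millimetre or two gently.

>>> carry_out --grip '[1,1,1,1,1]' --pt "0 0.001 -0.002" --pt "0 0.001 0" --pt "0 0 0" --pt "0 0 0" --pt "0 0 0" --turn '[0,0,0,0,0]'

```text
t: 27.55
eef_pos: [547.3, 127.8, 45.7]
tcp_rot: [-0.313, 1.569, 2.836]
ft_force: [-5.8, 6.3, 2.4]
opening: 0.146
```

Contact on both faces (-5.8, +6.3 N). Release, rise and check.

>>> carry_out --grip '[0.2,0.2,0.2,0.2,0.2]' --pt "0 0 0" --pt "0 0 0" --pt "0 0 0" --pt "0 0 0" --pt "-0.05 0 0" --turn '[0,0,0,0,0]'

```text
t: 28.05
eef_pos: [547.0, 126.8, 68.7]
tcp_rot: [0.1, 1.566, -3.035]
ft_force: [-0.6, -0.6, 0.5]
opening: 0.398
```

>>> carry_out --grip '[0,-1,-1,-1,-1]' --pt "-0.1 0 0" --pt "-0.1 0 0" --pt "-0.1 0 0" --pt "0 0.04 0" --pt "0 0 0" --turn '[0,0,0,0,0]'

```text
t: 28.55
eef_pos: [548.6, 106.0, 222.1]
tcp_rot: [3.138, 1.568, 0.003]
ft_force: [-0.6, 0.6, -0.6]
opening: 0.768
```

>>> carry_out --grip '[-1,-1,-1]' --pt "0 0 0" --pt "0 0 0" --pt "0 0 0" --turn '[0,0,0]'

```text
t: 28.85
eef_pos: [548.1, 107.5, 219.8]
tcp_rot: [-0.047, 1.569, 3.102]
ft_force: [-0.2, 1.2, 0.2]
opening: 0.984
```

```bash
python3 - <<'E'
from h import *
i=cams.camera_info('wrist');a=cams.read_camera('wrist');cv2.imwrite('pics/w10f.png',a)
cv2.imwrite('pics/w10.png',cv2.resize(a[90:310,130:430],None,fx=2.6,fy=2.6,interpolation=cv2.INTER_CUBIC))
s,R=axes();print(s['t'],s['eef_pos'],s['opening'],s['ft_force'])
hs=cv2.cvtColor(a,cv2.COLOR_BGR2HSV)
c=blobs(a,(5,110,60),(24,255,255),1000)[0]
m=np.zeros(a.shape[:2],np.uint8);cv2.drawContours(m,[c],-1,255,-1)
k=cv2.inRange(hs,(0,0,90),(180,125,255))&cv2.erode(m,np.ones((5,5)))
cs,_=cv2.findContours(cv2.morphologyEx(k,cv2.MORPH_CLOSE,np.ones((3,3))),cv2.RETR_EXTERNAL,cv2.CHAIN_APPROX_NONE)
o=np.array([575.1,82.1]);t=.0094
for q in cs:
  if cv2.contourArea(q)>40:
    w=ray(i,cen(q),28)[0]-o;print(cen(q).round(1),cv2.contourArea(q),'tray',(w@np.array([[1,-t],[t,1]])).round(1))
# cap
b=blobs(cams.read_camera('top'),(0,130,60),(6,255,255),8)
for q in b:print('red top',cen(q),ray(cams.camera_info('top'),cen(q),106).round(1))
E
```

```text
28.9 [548.15519695 107.53111154 219.88248112] 0.9929693634852408 [ 0.35861555  0.2225239  -0.41510994]
[339.3 191.1] 196.5 tray [-26.1 -32.7]
[302.8 191.2] 200.5 tray [-26.1   4. ]
[279.9 190.7] 203.0 tray [-25.5  27.1]
[243.1 190.5] 202.0 tray [-25.3  64.2]
[335.  138.2] 227.5 tray [ 26.2 -26.3]
[311.1 138.3] 225.5 tray [26.2 -3.2]
[273.  138.4] 223.0 tray [26.2 33.7]
[374.5 138. ] 194.0 tray [ 26.3 -64.5]
[356.  110.2] 80.5 tray [ 52.3 -45.2]
[292.4 110.4] 74.0 tray [52.2 15. ]
red top [374.31360947 217.93195266] [[ 531.  -387.7]]
red top [123.18518519 228.86243386] [[476.  319.4]]
```

View pics/w10.png

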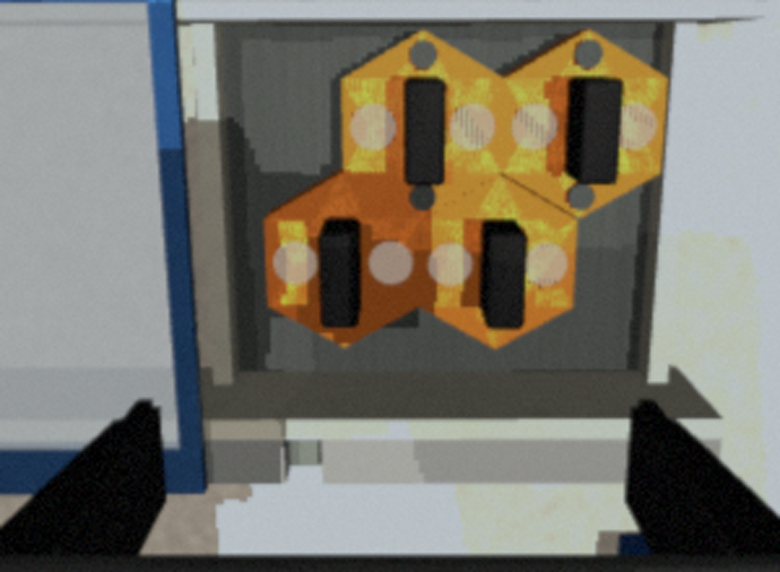

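The discs give centres at tray (-26.1,-14.4) and (-25.4,45.7). Against the fixed pair at (26.2,15.2) and (26.2,-45), all distances are 59.9–60.5 mm. I'm handing in.

```bash
python3 -c "
from cell import env
print(env.job_done())"
```

```text
the job is handed in; nothing more can be done
None
```

The cover is open and latched, both loose carriers are set in the tray's front row against the two fixed ones, and I handed the job in at about 29 s of the 72 s allowed.

- **Cover:** I pulled the plunger up 12 mm and slid the cover open. The wrist camera put the knob 180.0 mm from its start. The cap's apparent size was the same as when closed, so the plunger is down in its hole.
- **Carriers:** In the last picture the centre distances were 59.9 to 60.5 mm, within the 63 mm limit. Both carriers lie flat by eye and line up to well under 0.01 rad.
- **Robot:** The gripper is about 140 mm clear and touching nothing. I moved no bystanders on purpose. Of those six, only the jar's position was re-measured at the end; it had not moved.

What went wrong or disagreed:
- **First knob grip:** The fingers were still closing when I lifted, so I gripped the knob again.
- **First carrier grasp:** I took this carrier about 6 mm off-centre, because its fin hid a corner in the picture. It sagged slightly, so I set it down, gripped it again centred and pushed it into place.
- **Top camera:** It reads the knob about 2 mm off the wrist camera, which is within the stated calibration.

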